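# Sort spacer bars by length with a slot gauge

### The arm

A 7-joint arm with a two-finger parallel gripper is mounted at the origin on the work surface. World frame = base frame: x ahead of the robot, y to its left, z up, the work surface at z = 0. Lengths are in m, angles in degrees, forces in N, time in s.
With the tool pointing down it reaches from about 0.425 to 0.875 m from the base axis. Payload 4.7 kg.
Tool frame: the origin (TCP) lies where the fingers leave the gripper's body, on its centre line; the fingertips stand 73 mm ahead of it and the grasp point (between the pads) lies grasp_offset ahead of it (grasp_offset is the distance from the TCP to the grasp point, in m); z points along the fingers, y is the line along which they close (so a half turn about z gives the same grasp; the last joint's range is limited). The gripper opens to 85 mm and grips with 20 to 120 N. Pads are 22 mm wide; open, the fingers measure 114 mm over their backs; the gripper's body (76 mm by 85 mm) begins 54 mm behind the grasp point. The pads swing forward as they close: fully open they stand 13 mm farther back than shut.
Start: joints at [76.381, 18.392, -4.016, 83.108, 1.295, 78.541, -3.26], TCP at [0.162, -0.63, 0.304] pointing down, gripper open.
Joint ranges: [-163.93, 163.93], [-17.29, 119.83], [-79.2, 71.16], [3.27, 140.29], [-89.18, 269.18], [5.43, 117.66], [-154.24, 154.24]. Speed limits (degrees/s): [147.25, 147.25, 180, 180, 180, 180, 180].

### API

Orientations are given as [roll, pitch, yaw] about the fixed x, y, z axes, in that order (R = Rz(yaw) Ry(pitch) Rx(roll)).
In Python, from bench import get_obs, read_camera, job_done, regions_of, grasp_offset gives the robot as it stands. The module is installed in compiled form; this text tells all that it offers.
- The arm moves only by the shell command python3 -m inch 'ROWS' [FORCE]. ROWS is JSON, a list of rows, each a list of 3 entries, a list of its own where there are three numbers: the shift along the tool's x, y, z in mm, then the turn, a rotation vector about the tool's x, y, z in degrees, then the gripper command: -1 is fully open, 1 is shut, values between are in proportion. In form: [[[dx, dy, dz], [wx, wy, wz], jaw], ...]. A call has 1 to 5 rows; each row shifts and turns the commanded pose from where the row before left it, along the tool's axes as they then stand; what a row does not reach is not made up. A row lasts 1/10 s, in which the tool goes at most 50 mm and 8.59 degrees, less where a joint would pass 70% of its speed; a pose out of reach is approached as far as the arm can. A call with a gripper value outside its range is refused whole. The fingers move at their own pace and stop on an object; FORCE is the grip in N (left out, the last holds). Time passes only in rows, so rows that do not move let the fingers close. It gives the time, the measured TCP pose, the force, the opening and the grip force at its end, in the units of the state.
- get_obs(): the state, without advancing time (a new reading comes with each control period).
- read_camera(name): name is "scene" or "top"; returns a dict with "img" (480x640x3 uint8, red, green, blue), "fx", "fy", "cx", "cy" (pixels), "k1" (the pictures are not rectified: a ray, as slopes to the right and down, at radius r is drawn at 1 + k1 r^2 times it, then the intrinsics apply), "origin" and "orientation" of the camera in the world. Camera axes: x right, y up, looking along -z (the intrinsics and any distortion apply to the point x, -y, -z); pixel columns grow to the right and rows downward; lengths in m; the calibration is good to about 2 mm. A picture is of the moment at which its call begins. There is no depth.
- job_done(): hands the job in; it is judged then, once.
Trained networks look in a picture, given as the dict that the camera call returned (one of the last four; its "shot" number tells which), for a name from the list of things; names that differ only in an ending like _2 or _b are one class to them, and where a whole thing is asked for, a point or a joint stands for the part that bears it (a point fixed in the world has none). Each returns a list of dicts, best first, with "confidence" (0 to 1); they miss things now and then, are a little off and sometimes report something else, mostly with a low value. They report only what shows in the picture. A call takes as long as a camera call. They do not tell look-alikes from the thing itself.
- regions_of(picture, label): "mask" (480x640 bool, what is visible of it) and "location" ([column, row] in pixels, amid what is visible of it).
The state is a dict: "t": time; "q": joint angles; "joint_velocities": joint speeds; "effort": joint torques, N m; "position": TCP position; "eef_rot": TCP orientation; "wrist_force": force on the tool from outside, world axes, zero at the start; "torque": the same for the moment, N m; "finger_gap": opening from 0.0 (shut) to 1.0 (fully open); "grasp_force": force on a finger pad.
Only numpy, scipy, OpenCV 4.12 (cv2) and the standard library are available. Lean on these libraries where they do the work, as an engineer would, in place of code of your own. Each camera call takes 0.05 s, during which the arm holds its last target. There are 200 camera calls.

### The job

Sort the three aluminium spacer bars on the bench by length with the slot gauge. Bars short enough to go down between the gauge's two stops belong in the clear bin under it, dropped through the slot; a bar too long to go between the stops belongs in the black open tray, lying flat on its floor. Leave the circuit board, the multimeter and the screwdriver where they are.

Things in the scene. Friction and masses are not known exactly. Their poses are not given: they have to be found in the camera images.
- bar_1_mid (a point): centre of one of three plain square aluminium spacer bars, 12 x 12 mm in section, about 30 g, lying on the bench; half-way along and half-way up (6 mm). Its x axis runs along the bar. Each is 70 or 77 mm long, with at least one of each; the label does not say which, the gauge does
- bar_2_mid (a point): centre of one of three plain square aluminium spacer bars, 12 x 12 mm in section, about 30 g, lying on the bench; half-way along and half-way up (6 mm). Its x axis runs along the bar. Each is 70 or 77 mm long, with at least one of each; the label does not say which, the gauge does
- bar_3_mid (a point): centre of one of three plain square aluminium spacer bars, 12 x 12 mm in section, about 30 g, lying on the bench; half-way along and half-way up (6 mm). Its x axis runs along the bar. Each is 70 or 77 mm long, with at least one of each; the label does not say which, the gauge does
- gauge_slot (a point): centre of the gauge's slot, level with the steel deck's top, 42 mm above the bench; x along the slot, z up. Slot 73.5 mm (x) by 16 mm (y). At each slot end a dark steel stop, 20 x 36 mm, rises 12 mm over the deck, its face flush with the slot's end. A 77 mm bar, or a 70 mm one over 1.7 mm off in x, lands on the stops; one over 2 mm off in y lands on the deck
- gauge: the length gauge, a fixed box 124 mm (x) by 84 mm (y), yaw as the slot's, origin under its centre on the bench: a flat steel deck, 4 mm thick, top at 42 mm, over a closed bin with clear walls (4 mm) and its floor at 4 mm. The slot through the deck is the only way in: a 70 mm bar held level along x goes down between the two stops to the slot and drops through when released
- tray: fixed black open tray for long bars, 150 mm (x) by 120 mm (y) outside, 24 mm high, walls and floor 4 mm thick; origin at the centre of its underside, on the bench
- board: bystander, to be left where it is: green circuit board 90 x 120 mm, 28 mm high, loose; origin at the centre of its underside
- multimeter: bystander, to be left where it is: orange multimeter 130 x 75 mm, 42 mm high, loose; origin at the centre of its underside
- driver: bystander, to be left where it is: screwdriver 160 mm long, loose, lying along its x axis; origin under its middle
Things that resemble listed ones, but are neither listed nor needed, are in the scene too. What is shaped like the part that bears bar_3_mid but purple is not meant.

How it is judged:
By the outcome, as a careful person would: the job done as asked, in the order asked, and still so for the second after the job is handed in, with the robot touching nothing.
It also fails if it takes over 69 s, if anything falls off the work surface, if the arm or the gripper's body presses on something with over 40 N, if the wrist force passes 120 N, or if a joint passes its speed limit or range.

## Working session

There is one attempt and no reset: what is moved stays moved. The work goes in short steps, Python scripts to look and compute and a shell command to move; the robot and the scene stay as the last step left them, time stands still between calls to the robot, and variables do not carry over. Pictures are saved under pics/ and viewed, at most 10 in all, crops included, and the job is handed in when it is done.

```bash
mkdir -p pics; cat > h.py <<'E'
import numpy as np, cv2
from bench import *
from scipy.spatial.transform import Rotation as R
def rot(p):
    o=np.array(p['orientation'],float)
    if o.shape==(3,3): return o
    return (R.from_euler('xyz',o,degrees=True) if o.size==3 else R.from_quat(o)).as_matrix()
def px2w(p,uv,z):
    uv=np.atleast_2d(np.array(uv,float)); d=np.c_[(uv[:,0]-p['cx'])/p['fx'],(uv[:,1]-p['cy'])/p['fy']]
    s=d.copy()
    for _ in range(20): s=d/(1+p['k1']*(s**2).sum(1,keepdims=True))
    v=np.c_[s[:,0],-s[:,1],-np.ones(len(s))]@rot(p).T
    o=np.array(p['origin']); return o+v*((z-o[2])/v[:,2])[:,None]
def w2px(p,w):
    c=(np.atleast_2d(w)-np.array(p['origin']))@rot(p); s=np.c_[c[:,0],-c[:,1]]/-c[:,2:]
    s=s*(1+p['k1']*(s**2).sum(1,keepdims=True)); return np.c_[s[:,0]*p['fx']+p['cx'],s[:,1]*p['fy']+p['cy']]
def save(p,n): cv2.imwrite('pics/'+n,p['img'][:,:,::-1])
E
python3 - <<'E'
from h import *
print(grasp_offset,get_obs())
for c in ['top','scene']:
    p=read_camera(c); save(p,c+'0.png'); print(c,{k:p[k] for k in p if k!='img'})
    for l in ['bar_1_mid','gauge','tray','board','multimeter','driver']:
        for r in regions_of(p,l):
            (x,y),(w,h),a=cv2.minAreaRect(np.argwhere(r['mask'])[:,::-1].astype(np.float32))
            print(l,round(r['confidence'],2),np.round(r['location']),'rect',round(x),round(y),round(w,1),round(h,1),round(a,1),r['mask'].sum(),p['img'][r['mask']].mean(0).round(),np.round(px2w(p,[x,y],0.006)[0],3))
E
```

```text
0.0539 {'t': 0.0, 'q': array([76.38005712, 18.43902793, -4.01598999, 83.1761421 ,  1.29531421,
       78.54185559, -3.25897829]), 'joint_velocities': array([-0.05314137,  0.00258501, -0.02186303,  0.07364308,  0.06415437,
        0.03273296, -0.04056893]), 'effort': array([-8.88041853e-06, -4.93567908e+01, -3.82080786e-01, -3.14338589e+01,
        1.29568856e-02,  1.12708719e-02, -2.04634875e-05]), 'position': array([ 0.16181219, -0.6291106 ,  0.30281294]), 'eef_rot': array([-1.79888241e+02,  6.04971276e-03,  1.44312454e+01]), 'wrist_force': array([-0.5465049 ,  0.118566  ,  0.12782033]), 'torque': array([ 0.03199599, -0.03192566,  0.00490112]), 'grasp_force': 0.0, 'finger_gap': 1.0006144695292232}
top {'fx': 579.1462771467262, 'fy': 579.1462771467262, 'cx': 313.4156915671602, 'cy': 245.29983827065394, 'k1': 0.007417767356618252, 'origin': array([4.20765791e-01, 3.57797429e-04, 1.03258344e+00]), 'orientation': array([  9.9464494 ,  -0.62759642, -91.25073122]), 'shot': 1}
bar_1_mid 0.65 [299. 220.] rect 296 220 38.0 6.7 80.5 251 [167. 162. 166.] [0.649 0.015 0.006]
tray 0.58 [152. 285
[... 402 characters left out ...]
531406, 'cx': 326.6560379640913, 'cy': 230.9889878331121, 'k1': 0.0026123010474143845, 'origin': array([ 0.89395449, -0.48444796,  0.73826427]), 'orientation': array([40.99752204,  0.87095961, 33.10553096]), 'shot': 2}
bar_1_mid 0.59 [370. 267.] rect 373 266 42.1 9.8 19.1 392 [156. 149. 151.] [0.647 0.018 0.006]
bar_1_mid 0.53 [376. 416.] rect 357 402 115.4 19.4 36.9 1302 [161.  29.  26.] [ 0.746 -0.201  0.006]
board 0.57 [431. 296.] rect 432 296 58.2 69.6 43.6 3644 [ 54. 113.  85.] [0.757 0.017 0.006]
multimeter 0.75 [475. 207.] rect 473 209 75.2 40.0 14.0 2883 [95. 59. 35.] [0.736 0.233 0.006]
driver 0.91 [375. 413.] rect 357 402 115.0 21.0 37.9 1384 [157.  30.  28.] [ 0.747 -0.201  0.006]
```

View pics/top0.png

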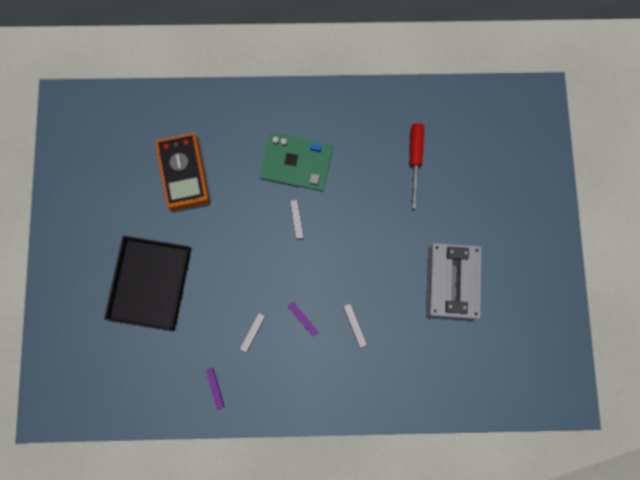

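View pics/scene0.png

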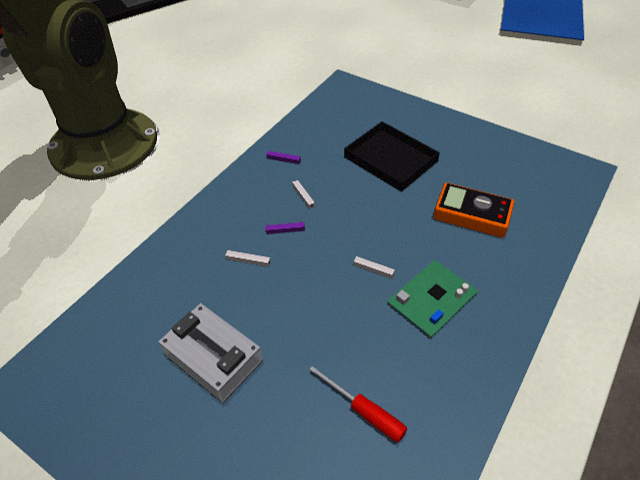

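The top view shows silver bars at (297,220), (253,332) and (355,326), which fit the plain aluminium description. The two purple look-alikes are at (303,319) and (215,389). The gauge is at (456,281), the tray at (148,283), and nothing else looks like a gauge or tray. Next I'll enlarge to confirm and fit the poses.

```bash
cat >> h.py <<'E'
from scipy.optimize import minimize
S=8
def hull(p,x,y,yaw,L,W,z0,z1,S=S,off=(0,0)):
    c,s=np.cos(yaw),np.sin(yaw)
    pts=[[x+c*a*L/2-s*b*W/2,y+s*a*L/2+c*b*W/2,z] for a in(-1,1) for b in(-1,1) for z in(z0,z1)]
    return cv2.convexHull((w2px(p,pts)-off).astype(np.float32))
def render(p,par,box,boxes):
    """boxes: list of (dx,L,W,z0,z1) in local frame"""
    x0,y0,x1,y1=box; m=np.zeros(((y1-y0)*S,(x1-x0)*S),np.uint8)
    x,y,yaw=par[:3]
    for dx,L,W,z0,z1 in boxes:
        h=(hull(p,x+dx*np.cos(yaw),y+dx*np.sin(yaw),yaw,L,W,z0,z1,off=(x0,y0))+.5)*S-.5
        cv2.fillConvexPoly(m,np.round(h*16).astype(np.int32),255,shift=4)
    m=cv2.GaussianBlur(m.astype(np.float32)/255,(0,0),S*.6)
    return cv2.resize(m,(x1-x0,y1-y0),interpolation=cv2.INTER_AREA)
def fitbar(ps,x,y,yaw,z0=0,pad=14,freeL=True):
    its=[]
    for p in ps:
        h=hull(p,x,y,yaw,.077,.012,z0,z0+.012).reshape(-1,2); b=np.r_[h.min(0)-pad,h.max(0)+pad].astype(int)
        r=p['img'][b[1]:b[3],b[0]:b[2],0].astype(float); bg=np.median(r); its.append((p,b,r,bg))
    def cost(v):
        c=0
        for p,b,r,bg in its:
            m=render(p,[v[0]/1e3,v[1]/1e3,v[2]/50],b,[(0,v[3]/1e3,.012,z0,z0+.012)])
            A=np.c_[m.ravel(),np.ones(m.size)]; sol,res,_,_=np.linalg.lstsq(A,r.ravel(),rcond=None); c+=res[0]/((r-bg)**2).sum()
        return c
    v0=np.array([x*1e3,y*1e3,yaw*50,73])
    sx=np.vstack([v0]+[v0+d for d in np.diag([5,5,5,5.])])
    o=minimize(cost,v0,method='Nelder-Mead',options=dict(initial_simplex=sx,xatol=.02,fatol=1e-5,maxiter=400))
    return o.x*[1,1,np.degrees(1/50),1],o.fun
E
python3 - <<'E'
from h import *
T=read_camera('top'); C=read_camera('scene')
for n,u,a in [('A',(297,220),-1),('B',(253,332),0),('C',(355,326),0)]:
    x,y=px2w(T,u,.006)[0][:2]
    R0=T['img'][:,:,0].astype(int); G=T['img'][:,:,1].astype(int)
    b=np.argwhere(((G>110))[u[1]-28:u[1]+28,u[0]-28:u[0]+28])[:,::-1]+[u[0]-28,u[1]-28]
    w=px2w(T,b,.006)[:,:2]; 
    _,_,vt=np.linalg.svd(w-w.mean(0)); yaw=np.arctan(vt[0,1]/vt[0,0]); x,y=w.mean(0)
    for ps in ([T],[C],[T,C]): print(n,len(ps),[np.round(q,2) for q in fitbar(ps,x,y,yaw)])
def crop(p,x0,y0,x1,y1,W,H): return cv2.resize(p['img'][y0:y1,x0:x1,::-1],(W,H),interpolation=cv2.INTER_CUBIC)
im=np.vstack([crop(T,190,190,390,420,0+400,300) if 0 else np.hstack([crop(T,200,200,400,350,400,300),crop(T,410,226,510,301+25,400,300)[:,:]]),np.hstack([crop(C,145,290,275,410,400,300),crop(T,90,220,210,340,400,300)])])
cv2.imwrite('pics/z1.png',im)
E
```

```text
A 1 [array([641.15,  13.97, -50.84,  13.42]), np.float64(0.67)]
A 1 [array([660.91,  23.72, -80.18,  -3.78]), np.float64(0.73)]
A 2 [array([643.55,  14.99, -67.47,  12.69]), np.float64(1.51)]
B 1 [array([458.78,  90.75,  92.2 ,  13.07]), np.float64(0.75)]
B 1 [array([460.71,  92.57,  84.36,   8.01]), np.float64(0.67)]
B 2 [array([460.6 ,  91.48,  74.73,   9.28]), np.float64(1.44)]
C 1 [array([434.41, -92.69,  -9.17,  25.33]), np.float64(0.71)]
C 1 [array([479.61, -68.78, -56.33,   3.97]), np.float64(0.75)]
C 2 [array([478.92, -74.66, -57.69,  11.27]), np.float64(1.59)]
```

View pics/z1.png

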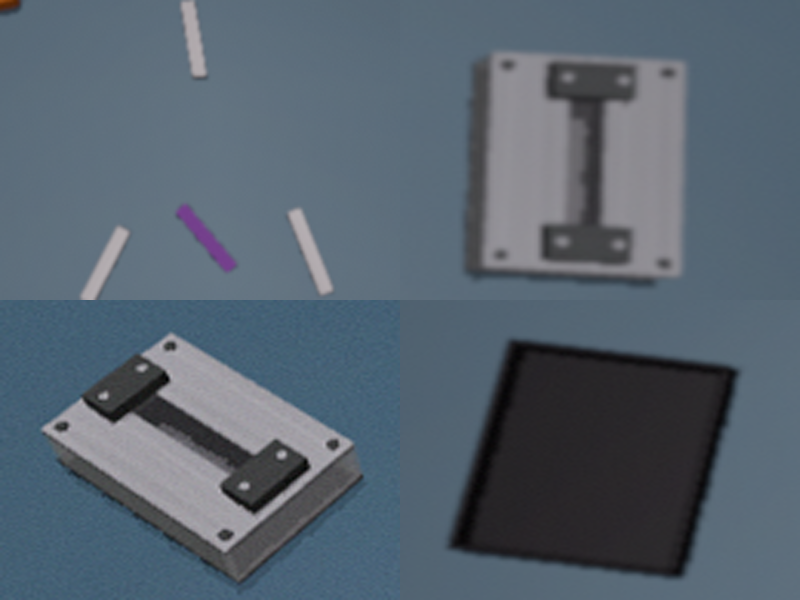

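The crop confirms three plain silver bars, with the purple one beside them; the gauge (dark stops, slot along world x) and the tray are clear too. My seeding threshold picked up mat pixels, so I'll fix it and fit the gauge and tray as well.

```bash
cat > m.py <<'E'
from h import *
T=read_camera('top'); C=read_camera('scene')
for n,u in [('A',(297,220)),('B',(253,332)),('C',(355,326))]:
    k=24
    I=T['img'][u[1]-k:u[1]+k,u[0]-k:u[0]+k].astype(int); 
    b=np.argwhere((I[:,:,0]>120)&(I[:,:,1]>115))[:,::-1]+[u[0]-k,u[1]-k]
    w=px2w(T,b,.008)[:,:2]; _,_,vt=np.linalg.svd(w-w.mean(0)); yaw=np.arctan(vt[0,1]/vt[0,0]); x,y=w.mean(0)
    print(n,'seed',len(b),np.round([x*1e3,y*1e3,np.degrees(yaw)],1))
    for ps in ([T],[C],[T,C]): print(len(ps),[np.round(q,2) for q in fitbar(ps,x,y,yaw,pad=8)])
# gauge deck top z .042 & tray rim via quads
for p,nm in ((T,'T'),(C,'C')):
    I=p['img'].astype(int)
    for lab,box,z,cond in [('deck',(420,235,495,325) if nm=='T' else (150,295,270,405),.042,lambda I:(I[:,:,0]>(115 if nm=='T' else 105))),
                       ('stops',(440,235,475,318) if nm=='T' else (165,305,255,375),.054,None),
                       ('tray',(95,228,200,338) if nm=='T' else (335,115,445,195),.024,lambda I:I.max(2)<60)]:
        x0,y0,x1,y1=box; s=I[y0:y1,x0:x1]
        if lab=='stops':
            # bolt-on stops: very dark blobs
            m=s.max(2)<85
        else: m=cond(s)
        m=cv2.morphologyEx(m.astype(np.uint8),cv2.MORPH_OPEN,np.ones((2,2)))
        k,l,st,_=cv2.connectedComponentsWithStats(m); i=1+st[1:,4].argmax(); 
        pts=np.argwhere(l==i)[:,::-1]+[x0,y0]
        w=(px2w(p,pts,z)[:,:2]*1e3).astype(np.float32)
        (cx,cy),sz,a=cv2.minAreaRect(w); print(nm,lab,len(pts),np.round([cx,cy],1),np.round(sz,1),round(a,1))
E
python3 m.py
```

```text
A seed 303 [649.9  15.2   8.3]
1 [array([650.24,  15.25,   8.22,  67.44]), np.float64(0.01)]
1 [array([646.82,  19.76,   8.77,  67.86]), np.float64(0.28)]
2 [array([649.07,  16.11,   8.13,  67.82]), np.float64(0.5)]
B seed 326 [448.4  96.2 -28.2]
1 [array([448.79,  96.1 , -28.13,  70.19]), np.float64(0.01)]
1 [array([444.48, 101.15, -28.47,  61.02]), np.float64(0.18)]
2 [array([447.87,  97.31, -28.45,  68.55]), np.float64(0.33)]
C seed 361 [456.5 -84.3  20.2]
1 [array([456.75, -84.33,  20.22,  76.83]), np.float64(0.01)]
1 [array([453.34, -80.52,  20.  ,  73.77]), np.float64(0.28)]
2 [array([456.08, -83.43,  20.08,  75.41]), np.float64(0.5)]
T deck 2439 [ 527.2 -260.2] [ 83.9 124.4] 84.8
T stops 608 [ 526.1 -258. ] [ 34.6 111.9] 85.4
T tray 6010 [535.3 272.7] [123.3 148.6] 79.5
C deck 3126 [ 530.5 -256.7] [ 84.5 123.9] 85.0
C stops 1150 [ 533.1 -258.9] [ 38.4 118.4] 85.0
C tray 3730 [545.1 266.3] [138.9 161.5] 79.7
```

```bash
cat > go.py <<'E'
import sys
from h import *
x,y,z,yaw=map(float,sys.argv[1:5]); o=get_obs()
Ro=R.from_euler('xyz',o['eef_rot'],degrees=True); Rt=R.from_euler('xyz',[180,0,yaw],degrees=True)
d=Ro.inv().apply(np.array([x,y,z])-np.array(o['position'])*1e3); r=(Ro.inv()*Rt).as_rotvec(degrees=True)
print('t',round(o['t'],2),'at',np.round(np.array(o['position'])*1e3,1),np.round(o['eef_rot'],1),'F',np.round(o['wrist_force'],1),'gap',round(o['finger_gap'],3),'grip',o['grasp_force'])
print('shift',np.round(d,1),'norm',round(np.linalg.norm(d)),'turn',np.round(r,1))
E
python3 go.py 456 -84 150 20.2
```

```text
t 0.9 at [ 161.9 -629.5  304. ] [180.    0.   14.4] F [0.1 0.2 0.4] gap 0.998 grip 0.0
shift [ 420.7 -455.1  153.9] norm 639 turn [ 0.   0.  -5.8]
```

```bash

python3 -m inch '[[[28,-30,0],[0,0,0],-1],[[28,-30,0],[0,0,0],0],[[28,-30,5],[0,0,0],0],[[28,-30,5],[0,0,0],0.2],[[28,-30,5],[0,0,0],0.2]]' 30
python3 -m inch '[[[28,-30,14],[0,0,0],0.2],[[28,-30,14],[0,0,0],0.2],[[28,-30,14],[0,0,0],0.2],[[28,-30,14],[0,0,0],0.2],[[28,-30,14],[0,0,0],0.2]]'
python3 -m inch '[[[28,-30,14],[0,0,0],0.2],[[28,-30,14],[0,0,0],0.2],[[28,-30,14],[0,0,0],0.2],[[28,-32,14],[0,0,-5.8],0.2],[[0,0,0],[0,0,0],0.2]]'
python3 go.py 456 -84 76 20.2
```

```text
t: 1.4
position: [0.2608, -0.4479, 0.289]
eef_rot: [180.0, -0.0, 14.4]
wrist_force: [0.6, 0.1, -0.9]
finger_gap: 0.398
grasp_force: 0.0
t: 1.9
position: [0.3589, -0.2678, 0.2188]
eef_rot: [179.9, -0.0, 14.4]
wrist_force: [0.2, -0.1, 0.6]
finger_gap: 0.4
grasp_force: 0.0
t: 2.4
position: [0.4377, -0.1172, 0.1619]
eef_rot: [-179.8, -0.0, 20.9]
wrist_force: [0.6, -0.5, 1.6]
finger_gap: 0.398
grasp_force: 0.0
t 2.4 at [ 437.7 -117.2  161.9] [-179.8   -0.    20.9] F [ 0.6 -0.5  1.6] gap 0.398 grip 0.0
shift [ 28.8 -24.3  86. ] norm 94 turn [-0.2 -0.   0.7]
```

```bash

python3 -m inch '[[[15,-12,15],[0,0,0.3],0.2],[[14,-12,15],[0,0,0],0.2],[[0,0,20],[0,0,0],0.2],[[0,0,0],[0,0,0],0.2]]'
python3 go.py 456 -84 76 20.2
```

```text
t: 2.8
position: [0.4538, -0.0904, 0.1111]
eef_rot: [-179.8, 0.2, 20.0]
wrist_force: [-1.1, 0.6, 1.3]
finger_gap: 0.404
grasp_force: 0.0
t 2.8 at [453.8 -90.4 111.1] [-179.8    0.2   20. ] F [-1.1  0.6  1.3] gap 0.404 grip 0.0
shift [ 4.4 -5.2 35.1] norm 36 turn [-0.2  0.2 -0.2]
```

```bash

python3 -m inch '[[[4,-5,15],[-0.2,0,0],0.2],[[0,0,15],[0,0,0],0.2],[[0,0,5],[0,0,0],0.2],[[0,0,0],[0,0,0],0.2]]'
python3 go.py 456 -84 76 20.2
python3 -m inch '[[[0,0,0],[0,0,0],1],[[0,0,0],[0,0,0],1],[[0,0,0],[0,0,0],1]]' 40
```

```text
t: 3.2
position: [0.4571, -0.0854, 0.078]
eef_rot: [179.8, 0.1, 19.9]
wrist_force: [0.1, 0.3, 0.8]
finger_gap: 0.403
grasp_force: 0.0
t 3.2 at [457.1 -85.4  78. ] [1.798e+02 1.000e-01 1.990e+01] F [0.1 0.3 0.8] gap 0.403 grip 0.0
shift [-0.6 -1.7  2. ] norm 3 turn [ 0.2  0.1 -0.3]
t: 3.5
position: [0.4582, -0.0852, 0.079]
eef_rot: [179.7, -0.1, 19.9]
wrist_force: [-1.4, -0.2, 5.3]
finger_gap: 0.119
grasp_force: 40.9
```

```bash

python3 -m inch '[[[0,0,-20],[0,0,0],1],[[0,0,-25],[0,0,0],1],[[0,0,-25],[0,0,0],1],[[0,0,0],[0,0,0],1]]'
python3 go.py 537 271 150 -10.5
```

```text
t: 3.9
position: [0.4597, -0.0848, 0.1512]
eef_rot: [179.5, -0.3, 19.9]
wrist_force: [0.1, -0.3, -0.5]
finger_gap: 0.121
grasp_force: 40.3
t 3.9 at [459.7 -84.8 151.2] [179.5  -0.3  19.9] F [ 0.1 -0.3 -0.5] gap 0.121 grip 40.269396901130676
shift [ 1.940e+02 -3.081e+02 -3.000e-01] norm 364 turn [ 0.4 -0.4 30.4]
```

```bash

python3 -m inch '[[[21,-34,0],[0,0,0],1],[[21,-34,0],[0,0,0],1],[[21,-34,0],[0,0,0],1],[[21,-34,0],[0,0,0],1],[[21,-34,0],[0,0,0],1]]'
python3 -m inch '[[[21,-34,0],[0,0,0],1],[[21,-34,0],[0,0,0],1],[[21,-34,0],[0,0,0],1],[[21,-34,0],[0,0,0],1],[[0,0,0],[0,0,7.6],1]]'
python3 -m inch '[[[0,0,0],[0,0,7.6],1],[[0,0,0],[0,0,7.6],1],[[0,0,0],[0,0,7.6],1],[[0,0,0],[0,0,0],1]]'
python3 go.py 537 271 85 -10.5
python3 - <<'E'
from h import *
p=read_camera('top');save(p,'t2.png'); c=read_camera('scene')
a=cv2.resize(p['img'][220:370,70:270],(800//2,300)); b=cv2.resize(c['img'][80:230,300:500],(400,300))
cv2.imwrite('pics/z2.png',np.hstack([a,b])[:,:,::-1])
E
```

```text
t: 4.4
position: [0.498, 0.1124, 0.1466]
eef_rot: [179.8, 0.0, 19.9]
wrist_force: [0.7, -0.2, -0.9]
finger_gap: 0.116
grasp_force: 40.3
t: 4.9
position: [0.5293, 0.2745, 0.1461]
eef_rot: [-179.9, -0.0, 12.6]
wrist_force: [-0.4, -0.2, -0.9]
finger_gap: 0.125
grasp_force: 40.3
t: 5.3
position: [0.5304, 0.2675, 0.1459]
eef_rot: [179.8, -0.1, -10.5]
wrist_force: [0.4, 0.0, -0.4]
finger_gap: 0.126
grasp_force: 40.3
t 5.3 at [530.4 267.5 145.9] [ 1.798e+02 -1.000e-01 -1.050e+01] F [ 0.4  0.  -0.4] gap 0.126 grip 40.264248847961426
shift [ 5.8 -4.9 60.9] norm 61 turn [ 0.2 -0.1  0. ]
```

View pics/z2.png

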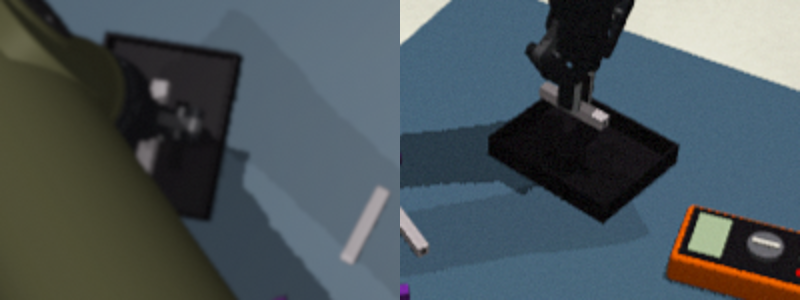

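The bar is held level over the tray, so I'll lower and release it.

```bash

python3 -m inch '[[[5,-4,20],[0,0,0],1],[[0,0,20],[0,0,0],1],[[0,0,13],[0,0,0],1],[[0,0,7],[0,0,0],1],[[0,0,0],[0,0,0],1]]'
python3 -m inch '[[[0,0,0],[0,0,0],0.5],[[0,0,0],[0,0,0],0.5],[[0,0,-5],[0,0,0],0.4],[[0,0,-20],[0,0,0],0.2],[[0,0,-40],[0,0,0],0.2]]'
python3 go.py 448 97 130 -28.2
```

```text
t: 5.9
position: [0.5359, 0.2701, 0.0858]
eef_rot: [179.8, 0.0, -10.4]
wrist_force: [0.7, -0.5, -0.4]
finger_gap: 0.121
grasp_force: 40.3
t: 6.4
position: [0.5349, 0.2696, 0.1505]
eef_rot: [179.7, 0.2, -10.5]
wrist_force: [1.2, 0.2, 0.1]
finger_gap: 0.399
grasp_force: 0.0
t 6.4 at [534.9 269.6 150.5] [179.7   0.2 -10.5] F [1.2 0.2 0.1] gap 0.399 grip 0.0
shift [-54.1 185.4  21.7] norm 194 turn [ 0.4  0.1 17.7]
```

```bash

python3 -m inch '[[[-11,37,0],[0,0,0],0.2],[[-11,37,0],[0,0,0],0.2],[[-11,37,5],[0,0,0],0.2],[[-11,37,5],[0,0,6],0.2],[[-10,36,6],[0,0,6],0.2]]'
python3 -m inch '[[[0,0,0],[0,0,6],0.2],[[0,0,0],[0,0,0],0.2],[[0,0,0],[0,0,0],0.2]]'
python3 go.py 448 97 80 -28.2
python3 - <<'E'
from h import *
c=read_camera('scene'); t=read_camera('top')
b=cv2.resize(c['img'][80:260,240:480],(400,300));a=cv2.resize(t['img'][220:370,70:270],(400,300))
cv2.imwrite('pics/z3.png',np.hstack([a,b])[:,:,::-1])
E
```

```text
t: 6.9
position: [0.4464, 0.1, 0.1371]
eef_rot: [179.9, -0.3, -22.7]
wrist_force: [-0.4, -0.2, 0.3]
finger_gap: 0.396
grasp_force: 0.0
t: 7.2
position: [0.4472, 0.1021, 0.1372]
eef_rot: [179.9, -0.3, -28.3]
wrist_force: [0.4, 0.3, 0.7]
finger_gap: 0.4
grasp_force: 0.0
t 7.2 at [447.2 102.1 137.2] [179.9  -0.3 -28.3] F [0.4 0.3 0.7] gap 0.4 grip 0.0
shift [ 2.9  4.1 57.2] norm 57 turn [ 0.1 -0.3 -0.1]
```

View pics/z3.png

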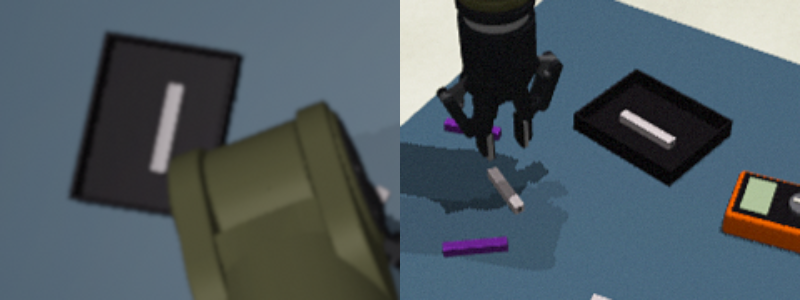

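The long bar lies flat in the tray, and the open fingers straddle bar B. I'll descend and grip it.

```bash

python3 -m inch '[[[3,4,20],[0,0,0],0.2],[[0,0,20],[0,0,0],0.2],[[0,0,13],[0,0,0],0.2],[[0,0,4],[0,0,0],0.2],[[0,0,0],[0,0,0],0.2]]'
python3 go.py 448 97 79 -28.2
python3 -m inch '[[[0,0,0],[0,0,0],1],[[0,0,0],[0,0,0],1],[[0,0,0],[0,0,0],1]]' 40
python3 -m inch '[[[0,0,-20],[0,0,0],1],[[0,0,-25],[0,0,0],1],[[0,0,-35],[0,0,0],1],[[0,0,0],[0,0,0],1]]'
python3 go.py 528 -258 160 -5.2
```

```text
t: 7.8
position: [0.4471, 0.0968, 0.0789]
eef_rot: [179.9, -0.1, -28.4]
wrist_force: [-0.3, 0.8, -0.5]
finger_gap: 0.405
grasp_force: 0.0
t 7.8 at [447.1  96.8  78.9] [ 1.799e+02 -1.000e-01 -2.840e+01] F [-0.3  0.8 -0.5] gap 0.405 grip 0.0
shift [ 0.7 -0.6 -0.1] norm 1 turn [ 0.1 -0.1 -0.2]
t: 8.1
position: [0.448, 0.0966, 0.0802]
eef_rot: [179.9, -0.2, -28.5]
wrist_force: [0.3, 0.4, 2.7]
finger_gap: 0.122
grasp_force: 39.8
t: 8.5
position: [0.45, 0.0972, 0.1637]
eef_rot: [-179.9, -0.6, -28.5]
wrist_force: [1.2, 1.1, 0.2]
finger_gap: 0.12
grasp_force: 39.4
t 8.5 at [450.   97.2 163.7] [-179.9   -0.6  -28.5] F [1.2 1.1 0.2] gap 0.12 grip 39.41535830497742
shift [237.8 275.1   5.7] norm 364 turn [  0.   -0.6 -23.3]
```

```bash

python3 -m inch '[[[26,30,0],[0,0,0],1],[[26,30,0],[0,0,0],1],[[26,30,0],[0,0,0],1],[[26,30,0],[0,0,0],1],[[26,30,0],[0,0,0],1]]'
python3 -m inch '[[[26,30,0],[0,0,0],1],[[26,30,0],[0,0,0],1],[[26,30,0],[0,0,0],1],[[26,30,0],[0,0,0],1],[[0,0,0],[0,0,-8],1]]'
python3 -m inch '[[[0,0,0],[0,0,-8],1],[[0,0,0],[0,0,-7.3],1],[[0,0,0],[0,0,0],1]]'
python3 go.py 528 -258 140 -5.2
python3 - <<'E'
from h import *
c=read_camera('scene'); t=read_camera('top')
b=cv2.resize(c['img'][270:420,120:320],(400,300),interpolation=2);a=cv2.resize(t['img'][225:345,375:535],(400,300),interpolation=2)
cv2.imwrite('pics/z4.png',np.hstack([a,b])[:,:,::-1])
E
```

```text
t: 9.0
position: [0.4899, -0.099, 0.1598]
eef_rot: [179.8, -0.2, -28.5]
wrist_force: [0.3, -0.5, -0.1]
finger_gap: 0.118
grasp_force: 39.4
t: 9.5
position: [0.5234, -0.2597, 0.16]
eef_rot: [179.7, -0.2, -20.8]
wrist_force: [-0.7, 0.9, -0.5]
finger_gap: 0.124
grasp_force: 39.4
t: 9.8
position: [0.5239, -0.2524, 0.1599]
eef_rot: [179.8, -0.0, -5.2]
wrist_force: [-0.5, 0.1, -0.9]
finger_gap: 0.119
grasp_force: 39.4
t 9.8 at [ 523.9 -252.4  159.9] [179.8  -0.   -5.2] F [-0.5  0.1 -0.9] gap 0.119 grip 39.42720115184784
shift [ 4.6  5.1 20. ] norm 21 turn [ 0.2 -0.   0. ]
```

View pics/z4.png

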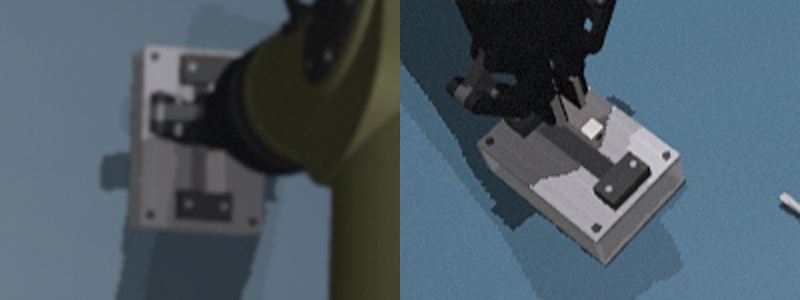

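The bar is held over the gauge and its +x end shows near (592,128) in the scene half; the arm partly covers it. I'll fit the gauge pose at sub-pixel accuracy on the unobstructed first pictures, then lower until the bar is just above the stops.

```bash

python3 -m inch '[[[4,5,10],[0,0,0],1],[[0,0,10],[0,0,0],1],[[0,0,0],[0,0,0],1]]'
cat > g.py <<'E'
from h import *
def gauge_layers(p,v,b):
    par=[v[0]/1e3,v[1]/1e3,v[2]/50]
    r=lambda bx: render(p,par,b,bx)
    return [r([(0,.124,.084,0,.042)]),r([(0,.124,.084,.0419,.042)]),r([(.04675,.020,.036,.042,.054),(-.04675,.020,.036,.042,.054)]),r([(0,.0735,.016,.0419,.042)])]
def fit(p,img,b,v0,layers):
    r=img[b[1]:b[3],b[0]:b[2]].astype(float).reshape(-1,3)
    def cost(v):
        A=np.c_[np.ones(len(r)),*[m.ravel() for m in layers(p,v,b)]]
        return np.linalg.lstsq(A,r,rcond=None)[1].sum()/1e5
    sx=np.vstack([v0]+[v0+d for d in np.diag([4,4,3.])])
    o=minimize(cost,v0,method='Nelder-Mead',options=dict(initial_simplex=sx,xatol=.02,fatol=1e-4)); return o.x*[1,1,np.degrees(1/50)],o.fun
if __name__=='__main__':
    v0=np.array([528,-258,-np.radians(5.2)*50])
    for c,b in(('top',(415,230,497,332)),('scene',(145,290,275,410))):
        p=read_camera(c); im=cv2.imread(f'pics/{c}0.png')[:,:,::-1]
        print(c,fit(p,im,b,v0,gauge_layers))
E
python3 g.py; python3 go.py 528 -258 140 -5.2
python3 - <<'E'
from h import *
c=read_camera('scene'); t=read_camera('top')
b=cv2.resize(c['img'][290:410,150:270],(500,500),interpolation=2);a=cv2.resize(t['img'][235:335,420:480],(300,500),interpolation=2)
cv2.imwrite('pics/z5.png',np.hstack([a,b])[:,:,::-1])
E
```

```text
t: 10.2
position: [0.5265, -0.2574, 0.1381]
eef_rot: [179.9, 0.1, -5.2]
wrist_force: [-0.2, 0.2, -0.8]
finger_gap: 0.118
grasp_force: 39.4
top (array([ 528.25090221, -258.29263313,   -5.02917151]), np.float64(15.116191179981161))
scene (array([ 528.3597342 , -256.30125916,   -4.91359519]), np.float64(66.66132102272893))
t 10.3 at [ 527.4 -257.5  139.7] [179.9  -0.   -5.2] F [-0.9  1.2 -0.3] gap 0.122 grip 39.420949816703796
shift [ 0.7  0.5 -0.3] norm 1 turn [ 0.1 -0.   0. ]
```

View pics/z5.png

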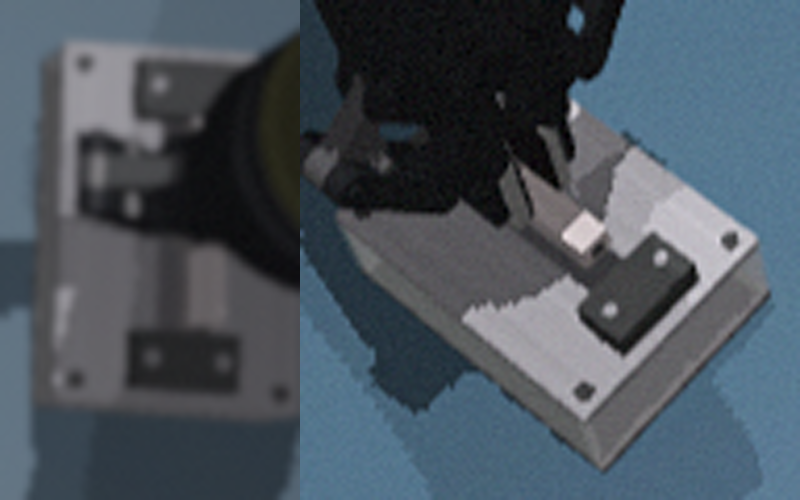

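```bash
cat > ov.py <<'E'
from h import *
import sys
name,offx,offy,gx,gy=sys.argv[1],*map(float,sys.argv[2:6])
o=get_obs(); P=np.array(o['position']); yaw=np.radians(o['eef_rot'][2]); zb=P[2]-.0800
def crn(x,y,yaw,L,W,zs,dx=0):
    c,s=np.cos(yaw),np.sin(yaw)
    return [np.array([[x+c*(dx+a*L/2)-s*b*W/2,y+s*(dx+a*L/2)+c*b*W/2,z] for a,b in((-1,-1),(1,-1),(1,1),(-1,1))]) for z in zs]
ims=[]
for cam,b,k in(('top',(420,235,480,335),5),('scene',(160,300,260,400),5)):
    p=read_camera(cam); im=cv2.resize(p['img'][b[1]:b[3],b[0]:b[2],::-1],None,fx=k,fy=k,interpolation=cv2.INTER_CUBIC)
    def dr(q,col):
        u=((w2px(p,q)-b[:2]+.5)*k-.5); cv2.polylines(im,[np.round(u*8).astype(np.int32)],True,col,1,cv2.LINE_AA,3)
    for z in (0.0,): 
        for q in crn(gx/1e3,gy/1e3,np.radians(-5),.020,.036,[.054],.04675)+crn(gx/1e3,gy/1e3,np.radians(-5),.020,.036,[.054],-.04675): dr(q,(0,255,255))
        for q in crn(gx/1e3,gy/1e3,np.radians(-5),.124,.084,[.042]): dr(q,(0,255,255))
    x,y=P[0]+offx/1e3*np.cos(yaw)-offy/1e3*np.sin(yaw),P[1]+offx/1e3*np.sin(yaw)+offy/1e3*np.cos(yaw)
    for q,c in zip(crn(x,y,yaw,.070,.012,[zb,zb+.012]),((0,0,255),(0,255,0))): dr(q,c)
    ims.append(im)
cv2.imwrite('pics/'+name,np.hstack(ims)); print(np.hstack(ims).shape)
E
python3 ov.py z6.png 0 0 528.3 -257.3
```

```text
(500, 800, 3)
```

View pics/z6.png

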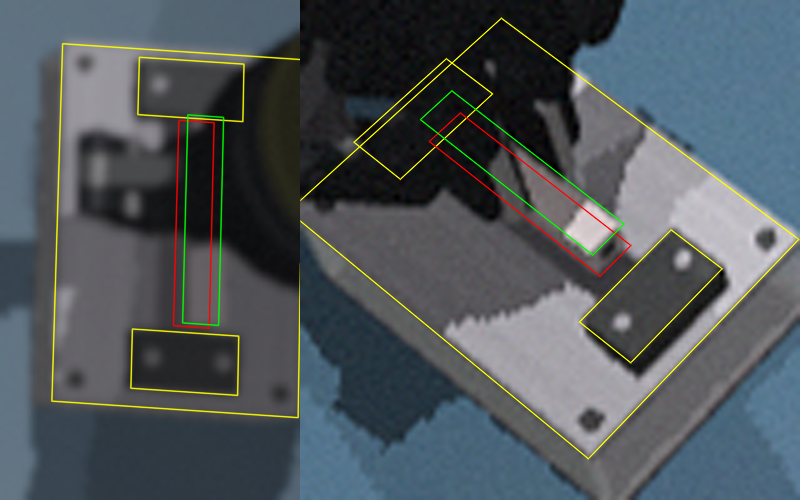

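The overlay (gauge model in yellow, predicted bar in red and green) matches both views to within about 1 px, and the bar is centred in the gripper. I'll shift 1 mm in x and lower it between the stops.

```bash

python3 -m inch '[[[1,0,3],[0,0,-0.2],1],[[0,0,3],[0,0,0],1],[[0,0,3],[0,0,0],1],[[0,0,0],[0,0,0],1]]'
python3 -m inch '[[[0,0,3],[0,0,0],1],[[0,0,3],[0,0,0],1],[[0,0,0],[0,0,0],1],[[0,0,0],[0,0,0],1]]'
python3 go.py 528.3 -257.3 124 -5
```

```text
t: 10.9
position: [0.5283, -0.2577, 0.1309]
eef_rot: [179.8, -0.0, -5.0]
wrist_force: [-0.4, 0.5, 0.6]
finger_gap: 0.117
grasp_force: 39.4
t: 11.3
position: [0.5287, -0.2579, 0.1255]
eef_rot: [179.8, -0.1, -5.0]
wrist_force: [0.1, 0.3, -0.8]
finger_gap: 0.121
grasp_force: 39.4
t 11.3 at [ 528.7 -257.9  125.5] [ 1.798e+02 -1.000e-01 -5.000e+00] F [ 0.1  0.3 -0.8] gap 0.121 grip 39.42060828208923
shift [-0.4 -0.6  1.5] norm 2 turn [ 0.2 -0.1  0. ]
```

```bash

python3 -m inch '[[[-0.2,-0.4,1.5],[0,0,0],1],[[0,0,0],[0,0,0],1],[[0,0,0],[0,0,0],0.5],[[0,0,0],[0,0,0],0.4],[[0,0,0],[0,0,0],0.4]]'
python3 -m inch '[[[0,0,-10],[0,0,0],0.2],[[0,0,-25],[0,0,0],0.2],[[10,-40,-10],[0,0,0],0.2],[[15,-45,0],[0,0,0],0.2],[[15,-45,0],[0,0,0],0.2]]'
python3 go.py 649 15.5 130 8.2
python3 - <<'E'
from h import *
c=read_camera('scene'); t=read_camera('top')
b=cv2.resize(c['img'][290:410,150:270],(500,500),interpolation=2);a=cv2.resize(t['img'][235:335,420:480],(300,500),interpolation=2)
cv2.imwrite('pics/z7.png',np.hstack([a,b])[:,:,::-1])
E
```

```text
t: 11.8
position: [0.5286, -0.2575, 0.1242]
eef_rot: [179.8, -0.1, -5.0]
wrist_force: [-0.9, 0.4, 0.5]
finger_gap: 0.298
grasp_force: 0.0
t: 12.3
position: [0.5806, -0.1306, 0.1705]
eef_rot: [179.8, -0.2, -5.1]
wrist_force: [0.6, -1.2, -0.1]
finger_gap: 0.402
grasp_force: 0.0
t 12.3 at [ 580.6 -130.6  170.5] [179.8  -0.2  -5.1] F [ 0.6 -1.2 -0.1] gap 0.402 grip 0.0
shift [  55.1 -151.8   40.1] norm 166 turn [  0.3  -0.2 -13.3]
```

View pics/z7.png

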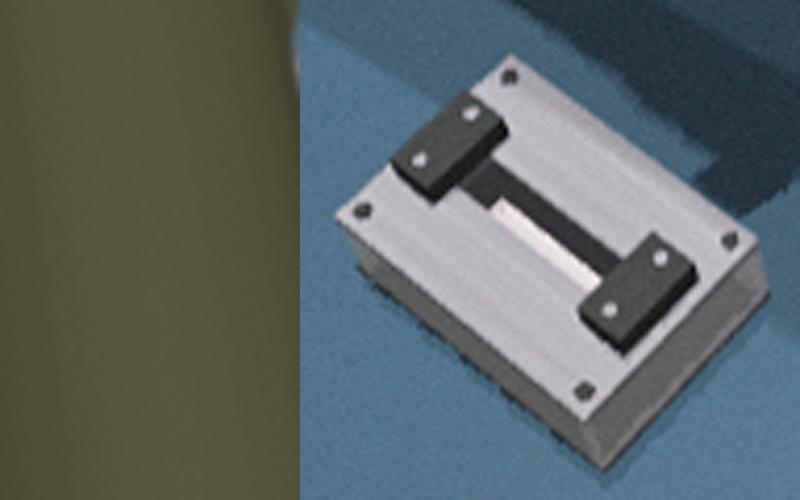

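Bar B dropped through: it shows down inside the slot at about (545,240) in the crop. Next is bar A.

```bash

python3 -m inch '[[[14,-38,5],[0,0,0],0.2],[[14,-38,10],[0,0,0],0.2],[[14,-38,10],[0,0,-4],0.2],[[10,-38,10],[0,0,-4],0.2],[[0,0,0],[0,0,-5.3],0.2]]'
python3 -m inch '[[[0,0,0],[0,0,0],0.2],[[0,0,0],[0,0,0],0.2]]'
python3 go.py 649.5 15.8 80 8.2
```

```text
t: 12.9
position: [0.642, 0.0249, 0.1329]
eef_rot: [-179.9, -0.1, 9.1]
wrist_force: [-0.4, -0.4, -0.3]
finger_gap: 0.398
grasp_force: 0.0
t: 13.1
position: [0.6423, 0.015, 0.1337]
eef_rot: [179.7, -0.1, 8.1]
wrist_force: [-0.0, -0.8, -0.0]
finger_gap: 0.402
grasp_force: 0.0
t 13.1 at [642.3  15.  133.7] [ 1.797e+02 -1.000e-01  8.100e+00] F [-0.  -0.8 -0. ] gap 0.402 grip 0.0
shift [ 7.2 -0.  53.7] norm 54 turn [ 0.3 -0.1 -0.1]
```

```bash

python3 -m inch '[[[7,0,18],[0,0,0],0.2],[[0,0,18],[0,0,0],0.2],[[0,0,14],[0,0,0],0.2],[[0,0,4],[0,0,0],0.2],[[0,0,0],[0,0,0],0.2]]'
python3 go.py 649.5 15.8 80 8.2
python3 -m inch '[[[0,0,0],[0,0,0],1],[[0,0,0],[0,0,0],1],[[0,0,0],[0,0,0],1]]' 40
python3 -m inch '[[[0,0,-20],[0,0,0],1],[[0,0,-25],[0,0,0],1],[[0,0,-35],[0,0,0],1],[[0,0,0],[0,0,0],1]]'
python3 go.py 528.3 -257.5 140 -5
```

```text
t: 13.6
position: [0.6482, 0.0167, 0.0782]
eef_rot: [179.8, 0.1, 8.3]
wrist_force: [-0.4, 0.5, -0.3]
finger_gap: 0.4
grasp_force: 0.0
t 13.6 at [648.2  16.7  78.2] [1.798e+02 1.000e-01 8.300e+00] F [-0.4  0.5 -0.3] gap 0.4 grip 0.0
shift [ 1.1  1.1 -1.8] norm 2 turn [0.2 0.1 0.1]
t: 13.9
position: [0.6496, 0.0173, 0.0803]
eef_rot: [179.8, -0.1, 8.3]
wrist_force: [0.1, -0.5, 1.7]
finger_gap: 0.122
grasp_force: 40.1
t: 14.3
position: [0.652, 0.0182, 0.1652]
eef_rot: [179.7, -0.6, 8.3]
wrist_force: [0.4, 0.5, 0.4]
finger_gap: 0.124
grasp_force: 39.8
t 14.3 at [652.   18.2 165.2] [179.7  -0.6   8.3] F [0.4 0.5 0.4] gap 0.124 grip 39.820770621299744
shift [-162.6  254.7   24.7] norm 303 turn [ 0.2 -0.6 13.3]
```

```bash

python3 -m inch '[[[-20,32,0],[0,0,0],1],[[-20,32,0],[0,0,0],1],[[-20,32,0],[0,0,0],1],[[-20,32,0],[0,0,0],1],[[-20,32,0],[0,0,0],1]]'
python3 -m inch '[[[-20,32,0],[0,0,0],1],[[-20,32,0],[0,0,0],1],[[-22,31,0],[0,0,0],1],[[0,0,8],[0,0,6.6],1],[[0,0,8],[0,0,6.7],1]]'
python3 -m inch '[[[0,0,5],[0,0,0],1],[[0,0,0],[0,0,0],1],[[0,0,0],[0,0,0],1]]'
python3 go.py 528.3 -257.5 140 -5
```

```text
t: 14.8
position: [0.5722, -0.1566, 0.1596]
eef_rot: [179.8, -0.0, 8.3]
wrist_force: [-0.4, -0.5, -0.1]
finger_gap: 0.121
grasp_force: 39.8
t: 15.3
position: [0.5246, -0.2606, 0.1438]
eef_rot: [179.8, -0.1, -5.5]
wrist_force: [-0.1, 1.0, -0.8]
finger_gap: 0.119
grasp_force: 39.8
t: 15.6
position: [0.5258, -0.2579, 0.1391]
eef_rot: [179.8, -0.1, -4.8]
wrist_force: [0.8, -0.4, 0.4]
finger_gap: 0.118
grasp_force: 39.8
t 15.6 at [ 525.8 -257.9  139.1] [ 1.798e+02 -1.000e-01 -4.800e+00] F [ 0.8 -0.4  0.4] gap 0.118 grip 39.81733739376068
shift [ 2.4 -0.6 -0.9] norm 3 turn [ 0.2 -0.1  0.2]
```

```bash

python3 -m inch '[[[2.4,-0.5,2],[0,0,0.2],1],[[0,0,3],[0,0,0],1],[[0,0,3],[0,0,0],1],[[0,0,0],[0,0,0],1],[[0,0,0],[0,0,0],1]]'
python3 go.py 528.3 -257.5 124 -5
python3 -m inch '[[[0,0,2],[0,0,0],1],[[0,0,2],[0,0,0],1],[[0,0,2],[0,0,0],1],[[0,0,0],[0,0,0],1],[[0,0,0],[0,0,0],1]]'
python3 go.py 528.3 -257.5 124 -5
```

```text
t: 16.1
position: [0.528, -0.2581, 0.131]
eef_rot: [179.8, -0.1, -5.2]
wrist_force: [-0.2, -0.8, -0.4]
finger_gap: 0.119
grasp_force: 39.8
t 16.1 at [ 528.  -258.1  131. ] [ 1.798e+02 -1.000e-01 -5.200e+00] F [-0.2 -0.8 -0.4] gap 0.119 grip 39.81968879699707
shift [ 0.3 -0.7  6.9] norm 7 turn [ 0.2 -0.1 -0.2]
t: 16.6
position: [0.528, -0.2581, 0.125]
eef_rot: [179.8, -0.1, -5.2]
wrist_force: [-1.2, -0.6, -0.2]
finger_gap: 0.116
grasp_force: 39.8
t 16.6 at [ 528.  -258.1  125. ] [ 1.798e+02 -1.000e-01 -5.200e+00] F [-1.2 -0.6 -0.2] gap 0.116 grip 39.823293685913086
shift [ 0.2 -0.7  1. ] norm 1 turn [ 0.2 -0.1 -0.2]
```

No contact force with the bar between the stops. I'll nudge it, release, retract and verify.

```bash

python3 -m inch '[[[0.3,-0.6,1],[0,0,-0.2],1],[[0,0,0],[0,0,0],1],[[0,0,0],[0,0,0],0.5],[[0,0,0],[0,0,0],0.4],[[0,0,0],[0,0,0],0.4]]'
python3 -m inch '[[[0,0,-10],[0,0,0],0.2],[[0,0,-30],[0,0,0],0.2],[[0,0,-40],[0,0,0],0.2],[[0,-45,-20],[0,0,0],0.2],[[0,-45,0],[0,0,0],0.2]]'
python3 -m inch '[[[0,-45,0],[0,0,0],0.2],[[0,-45,0],[0,0,0],0.2],[[0,-45,0],[0,0,0],0.2],[[0,0,0],[0,0,0],0.2],[[0,0,0],[0,0,0],0.2]]'
python3 - <<'E'
from h import *
c=read_camera('scene')
a=c['img'].copy()[:,:,::-1]; z=cv2.resize(a[300:400,160:260],(280,280),interpolation=2)
im=np.zeros((480,800,3),np.uint8); im[:,:520]=a[:,120:640]; im[:280,520:]=z
z=cv2.resize(a[115:195,335:445],(280,200),interpolation=2); im[280:,520:]=z
cv2.imwrite('pics/z8.png',im)
E
```

```text
t: 17.1
position: [0.5285, -0.2577, 0.1242]
eef_rot: [179.8, -0.1, -5.0]
wrist_force: [-0.3, 0.3, -0.3]
finger_gap: 0.296
grasp_force: 0.0
t: 17.6
position: [0.5381, -0.1684, 0.2286]
eef_rot: [179.7, -0.5, -5.2]
wrist_force: [1.2, 1.5, -0.4]
finger_gap: 0.398
grasp_force: 0.0
t: 18.1
position: [0.548, -0.0317, 0.2242]
eef_rot: [179.8, -0.1, -4.8]
wrist_force: [-0.3, -1.0, -0.1]
finger_gap: 0.399
grasp_force: 0.0
```

View pics/z8.png

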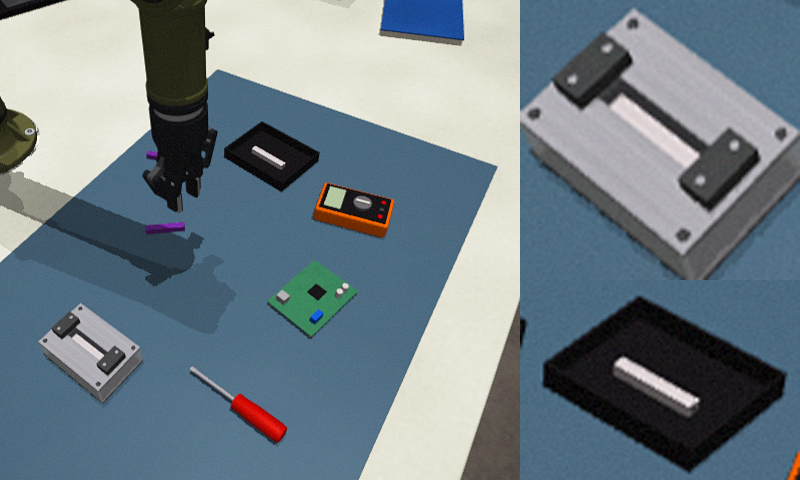

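The picture shows bar C flat in the tray, the bystanders in place and a bright strip inside the slot. One quick check will tell how deep the top bar in the bin lies.

```bash
python3 - <<'E'
from h import *
g=np.array([.5283,-.2574]); a=np.radians(-5); Rm=np.array([[np.cos(a),np.sin(a)],[-np.sin(a),np.cos(a)]])
for cam,b in(('scene',(160,300,260,400)),('top',(435,245,480,320))):
    p=read_camera(cam); I=p['img'].astype(int)
    vv,uu=np.mgrid[b[1]:b[3],b[0]:b[2]]; uv=np.c_[uu.ravel(),vv.ravel()]
    l=(px2w(p,uv,.042)[:,:2]-g)@Rm.T*1e3; k=(abs(l[:,0])<30)&(abs(l[:,1])<12)
    col=I[uv[k,1],uv[k,0]].mean(1)
    print(cam,'brightness across slot y at deck level:',[(int(y),round(col[abs(l[k,1]-y)<1].mean())) for y in range(-11,12,2)])
    o=np.array(p['origin'])[:2]; h=p['origin'][2]
    for z in(.016,.028,.054):
        e=[]
        for y in(-6,6):
            w=Rm.T@np.array([0,y/1e3])+g; q=o+(w-o)*(h-.042)/(h-z); e.append(round(float((Rm@(q-g))[1]*1e3),1))
        print(' bar top at z',z,'would span',e)
E
```

```text
scene brightness across slot y at deck level: [(-11, 177), (-9, 172), (-7, 194), (-5, 212), (-3, 211), (-1, 212), (1, 212), (3, 109), (5, 47), (7, 50), (9, 119), (11, 179)]
 bar top at z 0.016 would span [-12.8, -1.2]
 bar top at z 0.028 would span [-9.7, 2.1]
 bar top at z 0.054 would span [-2.7, 9.5]
top brightness across slot y at deck level: [(-11, 146), (-9, 120), (-7, 79), (-5, 100), (-3, 154), (-1, 175), (1, 177), (3, 177), (5, 176), (7, 167), (9, 157), (11, 154)]
 bar top at z 0.016 would span [0.5, 12.2]
 bar top at z 0.028 would span [-2.5, 9.4]
 bar top at z 0.054 would span [-9.1, 3.0]
```

Both views put the top bar's upper face at z = 28 mm, so the two short bars lie stacked in the bin. I'm handing it in.

```bash
python3 -c "from bench import job_done; print(job_done())"
```

```text
the job is handed in; nothing more can be done
None
```

I sorted all three bars and handed the job in: the two 70 mm bars went through the slot into the clear bin, and the 77 mm bar, judged long from the camera images rather than tried in the gauge, lies flat in the black tray.

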